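# Hold the manual override of the clamp valve

### The job

The fixture's control is off and its pneumatic clamp has to be kept lifted off the casting by hand. Fold the half-open cover of the valve box all the way back to its stop, take the pin punch (the one with the long thin straight pin) out of the wooden rack, and with its pin push the recessed override button of the valve, down inside its round hole, all the way in. Finish like that, with the punch gripped upright and still holding the button fully down, the cover still back, and the other punches, the calculator and the gauge case left where they are.

Things in the scene. Friction and masses are not known exactly. Their poses are not given: they have to be found in the camera images.
- fixture: Fixed clamping fixture: aluminium plate with, along its own +y (towards the robot's right), the open steel valve box, the clamp cylinder and a dark cast housing (top 147 mm up). Level, z up. Origin: under the centre of the box, on the bench mat (world z 0.003). Box 180 (own x) x 150 (own y) mm outside, 3 mm walls, rim 97 mm above the origin; nothing inside it is higher than 85 mm.
- override_mouth (a point): Centre of the mouth of the override hole: vertical, round, 14 mm in diameter, in the flat top of the valve's grey 40 x 44 mm pilot block (between black coil and aluminium valve body) in the box; 22 mm below the rim, at fixture x -30, y 15, z 75 mm. Axes as the fixture's. The flat 12 mm steel override button lies 15 mm down in the hole when out.
- override (a joint): Travel of the override button into the valve, m: 0 = out, 0.005 = fully in (hard stop). It returns by a spring: about 3 N starts it and about 6 N keeps it fully in.
- clamp (a joint): Lift of the clamp arm on the clamp cylinder, m: 0 = down on the casting, 0.012 = fully lifted. It follows the override button (2.4 times its travel).
- cover (a joint): Opening angle of the valve box cover, rad: 0 = closed flat on the box, 1.57 = upright, 2.1 = fully back at its stop. It starts part open. The hinge is stiff (friction about 0.4 N m), so the cover stays where it is left; moving it takes about 2.5 to 4 N at the free edge, square to the cover.
- cover_hinge (a point): Middle of the cover's hinge line, 97 mm above the fixture's origin at fixture x 0, y 78 mm (the box's +y wall). Axes as the fixture's: the hinge line runs along x, the closed cover reaches from here towards -y, and opening lifts the free edge up and over towards +y.
- cover_edge (a point): Middle of the cover's free edge, on its inner face, 156 mm from the hinge line; moves with the cover. The cover is a flat steel sheet 186 mm (along the hinge) x 156 x 3 mm, 0.3 kg, with 8 mm lips turned towards the inner side at the free edge and both ends. y axis points from the free edge to the hinge.
- rack: Fixed wooden punch rack, left of the fixture as the robot sees it: block 170 (own x) x 52 (own y) x 75 mm. Origin: centre of its underside, on the bench mat (world z 0.003). Three vertical holes, 13.5 mm in diameter, 65 mm deep, at own x -55, 0 and 55 mm, y 0; one punch stands upright in each.
- pin_punch_grip (a point): Point on the pin punch's axis, mid knurled grip, 110 mm above the tip, 40 mm below the head. Steel, 0.07 to 0.15 kg, the longest of the three: 150 mm; round body 12 mm in diameter, at its lower end a thin straight pin 6 mm in diameter, 40 mm long. In the rack the pin is hidden and 85 mm of body stand out; its head is 12 to 25 mm higher than the others. z axis: up to the head.
- pin_punch_tip (a point): Centre of the flat tip of the pin, 110 mm below the grip point; in the rack it stands 10 mm above the rack's underside. Same axes.
- centre_punch_grip (a point): Bystander: the centre punch, 125 mm long, body 12 mm in diameter, short pointed end, standing in the rack; point on its axis 85 mm above its tip.
- drift_punch_grip (a point): Bystander: the drift punch, 138 mm long, body 12 mm in diameter, thick short end, standing in the rack; point on its axis 98 mm above its tip.
- calculator: Bystander: a dark pocket calculator, 80 x 155 x 12 mm, lying on the mat at the far left. Origin: centre of its underside.
- gauge_case: Bystander: a closed blue gauge case, 76 x 126 x 38 mm, lying on the mat beyond the fixture. Origin: centre of its underside.

How it is judged:
By the outcome, as a careful person would: the job done as asked, in the order asked, and still so for the second after the job is handed in, while the arm keeps its last pose, push and grip.
It also fails if it takes over 72 s, if anything falls off the work surface, if the arm or the gripper's body presses on something with over 40 N, if the wrist force passes 120 N, or if a joint passes its speed limit or range.

### The arm

A 7-joint arm with a two-finger parallel gripper is mounted at the origin on the work surface. World frame = base frame: x ahead of the robot, y to its left, z up, the work surface at z = 0. Lengths are in m, angles in rad, forces in N, time in s.
With the tool pointing down it reaches from about 0.375 to 0.925 m from the base axis. Payload 3.1 kg.
Tool frame: the origin (TCP) lies midway between the tips of the shut fingers; the grasp point (between the pads) lies behind it (bot.hold_point_z is the z of the grasp point in the tool frame, in m); z points along the fingers, y is the direction in which the jaws open and shut (so a half turn about z gives the same grasp; the last joint's range is limited). The gripper opens to 85 mm and grips with 20 to 120 N. Pads are 22 mm wide; open, the fingers measure 114 mm over their backs; the gripper's body (76 mm by 85 mm) begins 54 mm behind the grasp point. The pads swing forward as they close: fully open they stand 13 mm farther back than shut.
Start: joints at [-1.372, 0.383, 0.044, 1.598, -0.018, 1.161, -0.05], TCP at [0.19, 0.622, 0.231] pointing down, gripper open.
Joint ranges: [-2.61, 2.61], [-0.41, 2.15], [-1.48, 1.57], [0, 2.5], [-1.57, 4.71], [0.05, 1.97], [-2.85, 2.85]. Speed limits (rad/s): [2.79, 2.79, 3.14, 3.14, 3.14, 3.14, 3.14].

### API

Orientations are given as a 3x3 rotation matrix whose columns are the frame's x, y, z axes.
In Python, from rig import bot gives the robot as it stands.
- The arm moves only by the shell command python3 -m handwheel 'ROWS'. ROWS is JSON, a list of rows, each a list of 7 numbers: the turn, a rotation vector about the tool's x, y, z in rad, then the shift along the tool's x, y, z in m, then the gripper command: -1 is shut, 1 is fully open, values between are in proportion. In form: [[ax, ay, az, tx, ty, tz, fingers], ...]. A call has 1 to 5 rows; each row shifts and turns the commanded pose from where the row before left it, along the tool's axes as they then stand; what a row does not reach is not made up. A row lasts 1/12 s, in which the tool goes at most 41.7 mm and 7.16 degrees, less where a joint would pass 70% of its speed; a pose out of reach is approached as far as the arm can. A call with a gripper value outside its range is refused whole. The fingers move at their own pace and stop on an object; the grip force is fixed at half the most. Time passes only in rows, so rows that do not move let the fingers close. It gives the time, the measured TCP pose, the force and the opening at its end, in the units of the state.
- bot.sense(): the state, without advancing time (a new reading comes with each control period).
- bot.camera(name): name is "scene" or "top" or "wrist"; returns the picture (480x640x3 uint8, red, green, blue); there is no depth.
- bot.calibration(name): a dict with "camera_matrix" (3x3 intrinsics, pixels), "extrinsics" (4x4, takes a point from camera to world coordinates); the wrist camera has in their place "T_tool_cam" (4x4, takes a point from camera to tool coordinates, whose origin is the TCP and whose axes are the flange's). Camera axes: x right, y up, looking along -z (the intrinsics and any distortion apply to the point x, -y, -z); pixel columns grow to the right and rows downward; lengths in m; the calibration is good to about 2 mm. A picture is of the moment at which its call begins: read the wrist's pose just before it. calibration takes no time and is no camera call.
- bot.sign_off(): hands the job in, once; it reports no verdict.
The state is a dict: "time": time; "qpos": joint angles; "qvel": joint speeds; "joint_torque": joint torques, N m; "eef_pos": TCP position; "tcp_rot": TCP orientation; "wrist_force": force on the tool from outside, world axes, zero at the start; "wrist_torque": the same for the moment, N m; "gripper_width": finger opening in m.
Only numpy, scipy, OpenCV 4.12 (cv2) and the standard library are available. Lean on these libraries where they do the work, as an engineer would, in place of code of your own. Each camera call takes 0.05 s, during which the arm holds its last target.

## Working session

There is one attempt and no reset: what is moved stays moved. The work goes in short steps, Python scripts to look and compute and a shell command to move; the robot and the scene stay as the last step left them, time stands still between calls to the robot, and variables do not carry over. Pictures are saved under pics/ and viewed, and the job is handed in when it is done.

```bash
ls; mkdir -p pics; python3 - <<'E'
from rig import bot
import cv2,numpy as np
np.set_printoptions(precision=4,suppress=True)
print(bot.hold_point_z); print(bot.sense())
for n in ["scene","top","wrist"]:
    c=bot.calibration(n); print(n,c)
    im=bot.camera(n); cv2.imwrite(f"pics/{n}0.png",im[...,::-1])
E
```

```text
pics
-0.0187
{'time': 0.0, 'qpos': array([-1.3718,  0.3839,  0.0438,  1.5996, -0.0179,  1.1611, -0.0499]), 'qvel': array([ 0.0006, -0.0012,  0.    , -0.0001,  0.0012,  0.0016, -0.0006]), 'joint_torque': array([  0.    , -43.3465,   1.0249, -24.9513,   0.0107,   0.0115,
        -0.    ]), 'eef_pos': array([0.1898, 0.6207, 0.2299]), 'tcp_rot': array([[-0.9563,  0.2924, -0.0006],
       [ 0.2924,  0.9563, -0.0025],
       [-0.0001, -0.0026, -1.    ]]), 'wrist_force': array([0.1667, 0.4662, 0.0479]), 'wrist_torque': array([ 0.0508, -0.0037,  0.0206]), 'gripper_width': 0.0853349845665424}
scene {'camera_matrix': array([[537.883 ,   0.    , 320.7647],
       [  0.    , 537.883 , 244.5882],
       [  0.    ,   0.    ,   1.    ]]), 'extrinsics': array([[-0.1548, -0.7696,  0.6195,  1.212 ],
       [ 0.9879, -0.1232,  0.0938,  0.1722],
       [ 0.0041,  0.6265,  0.7794,  0.8911],
       [ 0.    ,  0.    ,  0.    ,  1.    ]])}
top {'camera_matrix': array([[466.3977,   0.    , 318.3204],
       [  0.    , 466.3977, 235.7223],
       [  0.    ,   0.    ,   1.    ]]), 'extrinsics': array([[ 0.0293,  0.9977, -0.0618,  0.5432],
       [-0.9995,  0.0297,  0.0049,  0.0863],
       [ 0.0068,  0.0616,  0.9981,  1.0871],
       [ 0.    ,  0.    ,  0.    ,  1.    ]])}
wrist {'camera_matrix': array([[411.9745,   0.    , 323.2023],
       [  0.    , 411.9745, 235.2954],
       [  0.    ,   0.    ,   1.    ]]), 'T_tool_cam': array([[-0.0005,  0.9509,  0.3095,  0.0792],
       [ 1.    ,  0.0005, -0.    ,  0.0003],
       [-0.0002,  0.3095, -0.9509, -0.1432],
       [ 0.    ,  0.    ,  0.    ,  1.    ]])}
```

View pics/scene0.png

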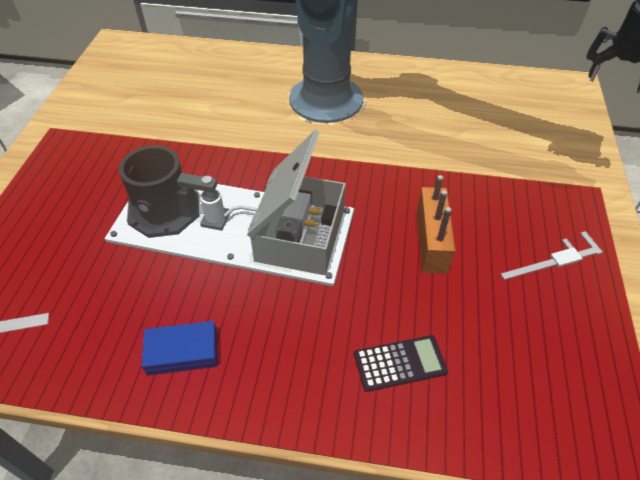

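View pics/top0.png

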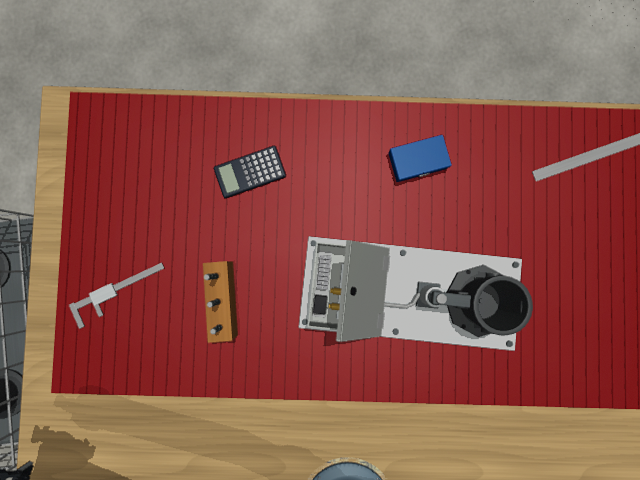

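View pics/wrist0.png

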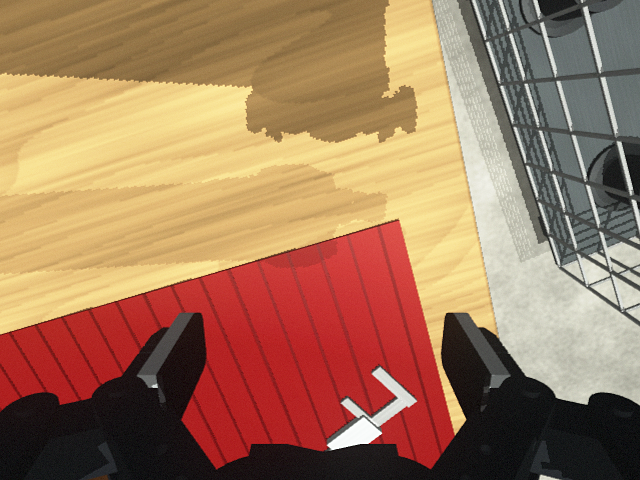

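```bash
python3 - <<'E'
import cv2
t=cv2.imread('pics/top0.png'); s=cv2.imread('pics/scene0.png')
cv2.imwrite('pics/c1.png',cv2.resize(t[225:365,290:400],None,fx=5,fy=4.2,interpolation=cv2.INTER_CUBIC)[:600])
a=cv2.resize(t[250:350,190:250],None,fx=6,fy=6,interpolation=cv2.INTER_CUBIC)
b=cv2.resize(s[170:280,405:470],None,fx=5.45,fy=5.45,interpolation=cv2.INTER_CUBIC)
b=cv2.resize(b,(b.shape[1],600))
cv2.imwrite('pics/c2.png',cv2.hconcat([a,b]))
cv2.imwrite('pics/c3.png',cv2.resize(s[125:285,235:365],None,fx=3.75,fy=3.75,interpolation=cv2.INTER_CUBIC))
E
```

```text
(no output)
```

View pics/c1.png

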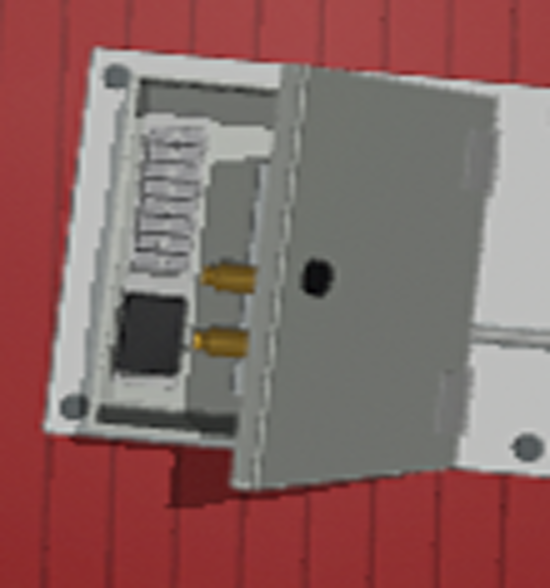

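View pics/c2.png

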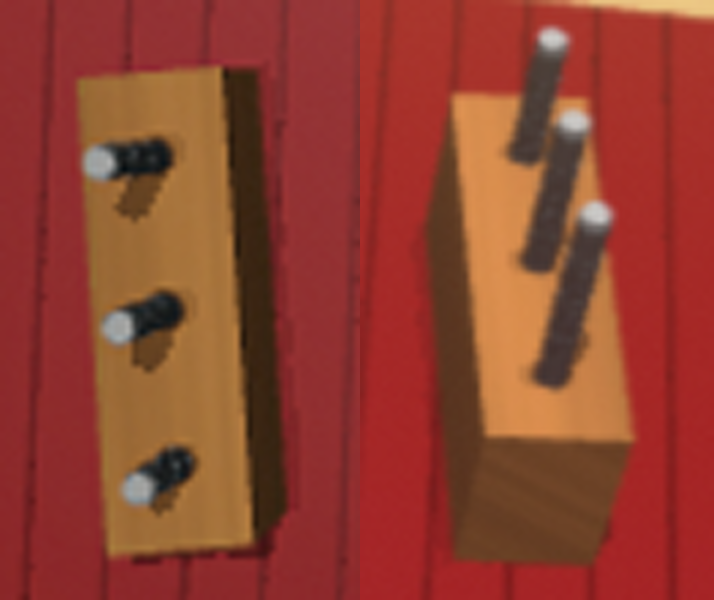

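View pics/c3.png

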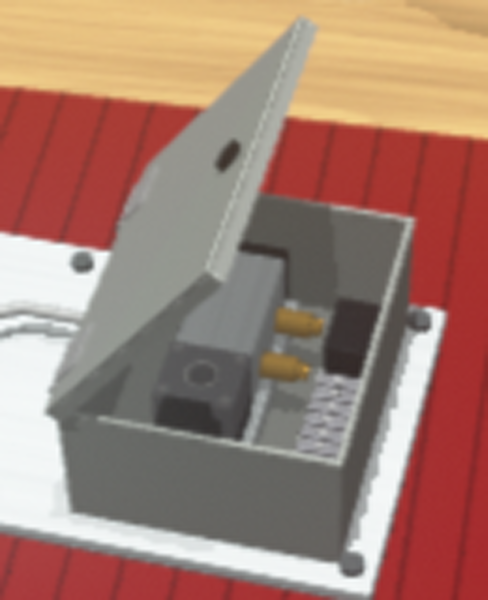

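```bash
cat > h.py <<'E'
import numpy as np, cv2
from rig import bot
from scipy.optimize import least_squares
np.set_printoptions(precision=4,suppress=True)
def proj(P,cam,T=None):
    c=bot.calibration(cam); K=c["camera_matrix"]; E=c["extrinsics"] if T is None else T
    p=(np.atleast_2d(P)-E[:3,3])@E[:3,:3]
    return np.c_[K[0,0]*p[:,0]/-p[:,2]+K[0,2], K[1,1]*-p[:,1]/-p[:,2]+K[1,2]]
def wristT(s):
    T=np.eye(4);T[:3,:3]=s["tcp_rot"];T[:3,3]=s["eef_pos"]
    return T@bot.calibration("wrist")["T_tool_cam"]
def ray(uv,z,cam,T=None):
    c=bot.calibration(cam); K=c["camera_matrix"]; E=c["extrinsics"] if T is None else T
    d=E[:3,:3]@np.array([(uv[0]-K[0,2])/K[0,0],-(uv[1]-K[1,2])/K[1,1],-1])
    return E[:3,3]+d*(z-E[2,3])/d[2]
def R2(P,x):
    c,s=np.cos(x[2]),np.sin(x[2]);P=np.atleast_2d(P).astype(float)
    return np.c_[x[0]+c*P[:,0]-s*P[:,1],x[1]+s*P[:,0]+c*P[:,1],0.003+P[:,2]]
def cov(x,y,th): # y dist from hinge
    return [x,.078-y*np.cos(th),.097+y*np.sin(th)]
E
cat > fit.py <<'E'
from h import *
b=[[-.09,-.075,.097],[.09,-.075,.097],[-.09,.075,.097]]
S=[[326.2,248.2],[344.9,183.1],[251,234.9],[319.3,131.7],[291.5,199.1]]
cT=lambda p:[290+p[0]/5,225+p[1]/4.2]
T=[cT(p) for p in [(137,82),(90,412),(285,66),(235,487)]]
def f(x):
    C=[cov(.093,.156,x[3]),cov(-.093,.156,x[3])]
    r=proj(R2(b+C,x),"scene")-S
    r2=proj(R2([b[0],b[1],C[1],C[0]],x),"top")-T
    return np.r_[r.ravel(),r2.ravel()]
r=least_squares(f,[.5,.1,np.pi,.9],loss='soft_l1'); print(r.x, f(r.x).reshape(-1,2))
k=r.x
print("mouth",R2([-.03,.015,.075],k),"edge",R2(cov(0,.156,k[3]),k),"hinge",R2([0,.078,.097],k))
# rack
cS=lambda p:[405+(p[0]-360)/5.45,170+p[1]/5.455]
cR=lambda p:[190+p[0]/6,250+p[1]/6]
rb=[[-.085,-.026,.075],[-.085,.026,.075],[.085,-.026,.075],[.085,.026,.075]]
# order: top view TL,TR,BL,BR
Tr=[cR(p) for p in [(78,78),(221,67),(108,556),(252,543)]]
Sr=[cS(p) for p in [(633,440),(484,437),(588,97),(453,95)]] # TL,TR,BL,BR
rr=[[-.085,.026,.075],[-.085,-.026,.075],[.085,.026,.075],[.085,-.026,.075]]
rr=[[ -a[0],a[1],a[2]] for a in rr] # own x = +X
def g(x): return np.r_[(proj(R2(rr,x),"top")-Tr).ravel(),(proj(R2(rr,x),"scene")-Sr).ravel()]
q=least_squares(g,[.5,.3,0]);print(q.x,g(q.x).reshape(-1,2))
for hx,pt,ps in [(.055,(100,162),(596,214)),(0,(119,327),(573,121)),(-.055,(140,488),(552,38))]:
    P=R2([hx,0,.075],q.x)[0]
    hh=least_squares(lambda v:np.r_[(proj(v,"top")-cR(pt)).ravel(),(proj(v,"scene")-cS(ps)).ravel()],P+[0,0,.08])
    print(hx,P,"head",hh.x,np.abs(hh.fun).max())
E
python3 fit.py
```

```text
[0.4962 0.0185 3.0638 0.9126] [[-1.209   0.4692]
 [-0.3245 -0.4096]
 [-2.3011 -0.6172]
 [-1.2942 -1.117 ]
 [ 1.0077 -0.1087]
 [-1.5874 -2.9505]
 [-1.4007  3.8065]
 [-0.0656 -0.6864]
 [-0.5415 -0.0332]]
mouth [[0.5249 0.0013 0.078 ]] edge [[0.4975 0.0359 0.2234]] hinge [[ 0.4901 -0.0592  0.1   ]]
[0.4581 0.2955 0.1064] [[-1.0389 -0.2784]
 [-0.7765 -0.3028]
 [-1.117  -0.3982]
 [-0.7739 -0.1562]
 [-0.804  -0.0426]
 [-0.5979 -0.6005]
 [-1.0672 -0.0704]
 [-0.8933 -0.6298]]
0.055 [0.5128 0.3013 0.078 ] head [0.5122 0.3017 0.1606] 0.942746098855622
0 [0.4581 0.2955 0.078 ] head [0.4574 0.2955 0.149 ] 0.8367806639766684
-0.055 [0.4034 0.2897 0.078 ] head [0.4028 0.2891 0.1363] 0.9334460199086436
```

```bash
python3 -m handwheel '[[0,0,-0.109,0,0,0,-1],[0,0,-0.109,0,0,0,-1],[0,0,0,-0.02,-0.029,0,-1],[0,0,0,-0.02,-0.029,0,-1],[0,0,0,-0.02,-0.029,0,-1]]'; python3 -m handwheel '[[0,0,0,-0.02,-0.029,0,-1],[0,0,0,-0.02,-0.029,0,-1],[0,0,0,-0.02,-0.029,0,-1],[0,0,0,-0.02,-0.029,0,-1],[0,0,0,-0.02,-0.029,0,-1]]'
```

```text
time: 0.57
eef_pos: [0.2429, 0.5291, 0.2305]
tcp_rot: [[-0.997, 0.077, -0.0], [0.077, 0.997, -0.001], [0.0, -0.001, -1.0]]
wrist_force: [0.6, 0.9, 0.8]
gripper_width: 0.0255
time: 0.98
eef_pos: [0.3317, 0.3758, 0.231]
tcp_rot: [[-0.997, 0.079, -0.0], [0.079, 0.997, -0.0], [0.0, -0.0, -1.0]]
wrist_force: [0.2, -0.5, -0.1]
gripper_width: -0.0004
```

```bash
python3 -m handwheel '[[0,0,0,-0.02,-0.029,0,-1],[0,0,0,-0.02,-0.029,0,-1],[0,0,0,-0.02,-0.029,0,-1],[0,0,0,-0.02,-0.029,0,-1],[0,0,0,-0.02,-0.029,0,-1]]'; python3 -m handwheel '[[0,0,0,-0.02,-0.029,0,-1],[0,0,0,-0.02,-0.029,0,-1],[0,0,0,-0.02,-0.029,0,-1]]'
python3 - <<'E'
from h import *
s=bot.sense(); im=bot.camera("wrist"); cv2.imwrite("pics/w1.png",im[...,::-1])
im=bot.camera("scene"); cv2.imwrite("pics/s1.png",im[...,::-1])
print(s["eef_pos"])
E
```

```text
time: 1.4
eef_pos: [0.4199, 0.2235, 0.2312]
tcp_rot: [[-0.997, 0.079, -0.0], [0.079, 0.997, 0.0], [0.0, 0.0, -1.0]]
wrist_force: [0.4, -0.6, 0.6]
gripper_width: -0.0005
time: 1.65
eef_pos: [0.4728, 0.1321, 0.2312]
tcp_rot: [[-0.997, 0.079, -0.0], [0.079, 0.997, 0.0], [0.0, 0.0, -1.0]]
wrist_force: [-0.4, 0.2, -0.1]
gripper_width: -0.0002
[0.4728 0.1321 0.2312]
```

View pics/w1.png

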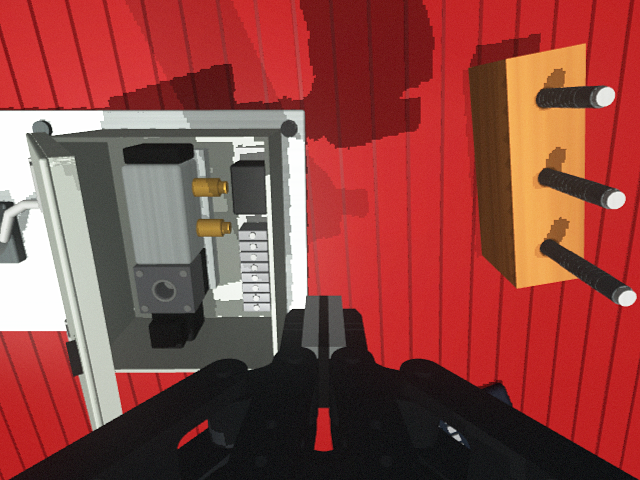

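View pics/s1.png

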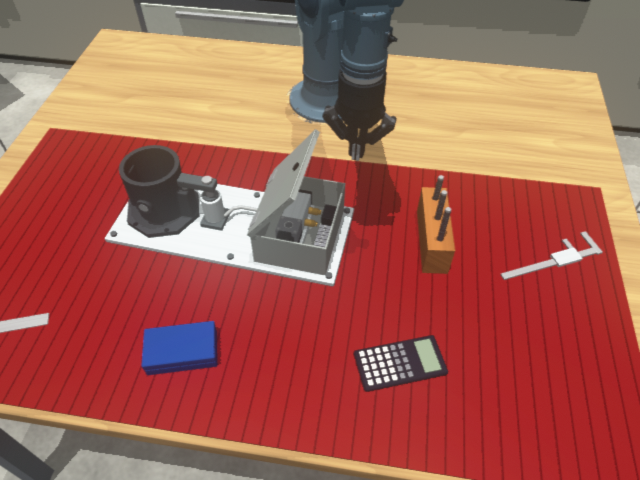

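```bash
python3 - <<'E'
from h import *
s=bot.sense(); T=wristT(s)
print("mouth",ray((164.5,291),.078,"wrist",T),"pred px",proj([.5249,.0013,.078],"wrist",T))
print("head",ray((627,298),.163,"wrist",T), "others",ray((617,200),.15,"wrist",T),ray((605,97),.138,"wrist",T))
print("base",ray((546,246),.078,"wrist",T))
print("box corner", ray((275,370),.1,"wrist",T),R2([-.09,-.075,.097],[.4962,.0185,3.0638]))
E
```

```text
mouth [ 0.528  -0.0049  0.078 ] pred px [[171.3954 286.8329]]
head [0.5182 0.2959 0.163 ] others [0.4637 0.2919 0.15  ] [0.4085 0.2864 0.138 ]
base [0.517  0.2933 0.078 ]
box corner [0.5934 0.0776 0.1   ] [[0.5918 0.0863 0.1   ]]
```

```bash
python3 -m handwheel '[[0,0,0,-0.014,-0.019,0.016,-1],[0,0,0,-0.013,-0.019,0.016,-1],[0,0,0,0,-0.006,0,-1],[0,0,0,0,-0.006,0,-1],[0,0,0,0,-0.006,0,-1]]'
python3 -m handwheel '[[0,0,0,0,-0.006,0,-1],[0,0,0,0,-0.006,0,-1],[0,0,0,0,-0.006,0,-1],[0,0,0,0,-0.006,0,-1],[0,0,0,0,-0.006,0,-1]]'
python3 -m handwheel '[[0,0,0,0,-0.006,0,-1],[0,0,0,0,-0.006,0,-1],[0,0,0,0,-0.006,0,-1],[0,0,0,0,-0.006,0,-1],[0,0,0,0,-0.006,0,-1]]'
python3 - <<'E'
from h import *
im=bot.camera("scene"); cv2.imwrite("pics/s2.png",cv2.resize(im[60:300,120:440,::-1],None,fx=2,fy=2))
print(bot.sense()["wrist_torque"])
E
```

```text
time: 2.17
eef_pos: [0.4946, 0.0765, 0.1993]
tcp_rot: [[-0.997, 0.078, -0.001], [0.078, 0.997, 0.001], [0.001, 0.0, -1.0]]
wrist_force: [0.0, 0.1, -0.4]
gripper_width: -0.0002
time: 2.58
eef_pos: [0.4933, 0.0505, 0.2009]
tcp_rot: [[-0.997, 0.077, 0.002], [0.077, 0.997, 0.008], [-0.001, 0.008, -1.0]]
wrist_force: [-2.9, 12.4, 10.7]
gripper_width: -0.0001
time: 3.0
eef_pos: [0.4936, 0.0224, 0.2032]
tcp_rot: [[-0.997, 0.074, 0.007], [0.075, 0.997, 0.01], [-0.006, 0.01, -1.0]]
wrist_force: [-4.6, 13.2, 20.6]
gripper_width: 0.0002
[ 1.6161  0.5699 -0.0026]
```

View pics/s2.png

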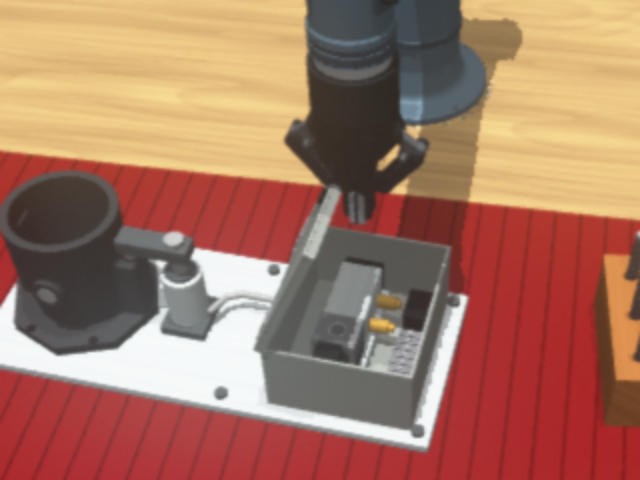

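```bash
python3 -m handwheel '[[0,0,0,0,-0.003,-0.007,-1],[0,0,0,0,-0.004,-0.006,-1],[0,0,0,0,-0.006,-0.004,-1],[0,0,0,0,-0.006,-0.003,-1],[0,0,0,0,-0.006,-0.002,-1]]'
python3 -m handwheel '[[0,0,0,0,-0.007,-0.001,-1],[0,0,0,0,-0.007,0,-1],[0,0,0,0,-0.007,0,-1],[0,0,0,0,-0.007,0,-1],[0,0,0,0,-0.007,0,-1]]'
python3 - <<'E'
from h import *
im=bot.camera("scene"); cv2.imwrite("pics/s3.png",cv2.resize(im[60:300,120:440,::-1],None,fx=2,fy=2))
E
```

```text
time: 3.47
eef_pos: [0.4882, -0.0097, 0.2213]
tcp_rot: [[-0.997, 0.079, -0.0], [0.079, 0.997, 0.0], [0.0, 0.0, -1.0]]
wrist_force: [1.5, 1.4, -1.1]
gripper_width: 0.0
time: 3.88
eef_pos: [0.4859, -0.0447, 0.2225]
tcp_rot: [[-0.997, 0.079, 0.001], [0.079, 0.997, -0.0], [-0.001, -0.0, -1.0]]
wrist_force: [0.6, 2.7, 2.5]
gripper_width: 0.0001
```

View pics/s3.png

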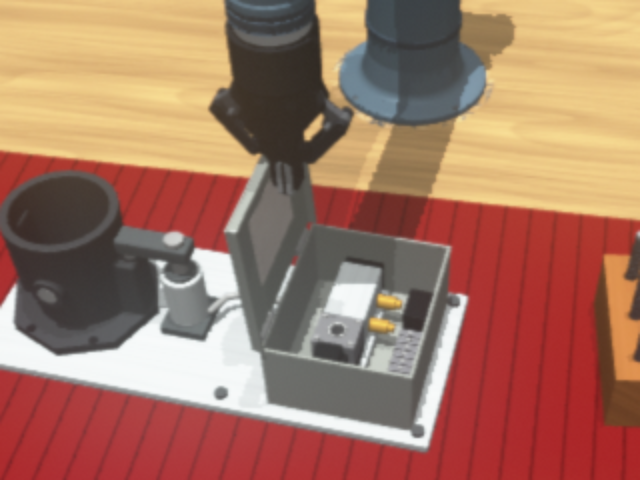

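```bash
python3 -m handwheel '[[0,0,0,0,-0.008,0.002,-1],[0,0,0,0,-0.008,0.002,-1],[0,0,0,0,-0.008,0.002,-1],[0,0,0,0,-0.008,0.002,-1],[0,0,0,0,-0.007,0.002,-1]]'
python3 -m handwheel '[[0,0,0,0,-0.007,0,-1],[0,0,0,0,-0.007,0,-1],[0,0,0,0,-0.006,0,-1],[0,0,0,0,-0.005,0,-1]]'
python3 - <<'E'
from h import *
im=bot.camera("scene"); cv2.imwrite("pics/s4.png",cv2.resize(im[60:300,120:440,::-1],None,fx=2,fy=2))
E
```

```text
time: 4.35
eef_pos: [0.4826, -0.0847, 0.2126]
tcp_rot: [[-0.997, 0.08, 0.0], [0.08, 0.997, -0.001], [-0.0, -0.001, -1.0]]
wrist_force: [0.2, 0.6, 5.2]
gripper_width: 0.0001
time: 4.68
eef_pos: [0.4795, -0.1079, 0.2114]
tcp_rot: [[-0.997, 0.079, -0.002], [0.079, 0.997, 0.0], [0.002, 0.0, -1.0]]
wrist_force: [-0.8, 2.6, -1.0]
gripper_width: 0.0001
```

View pics/s4.png

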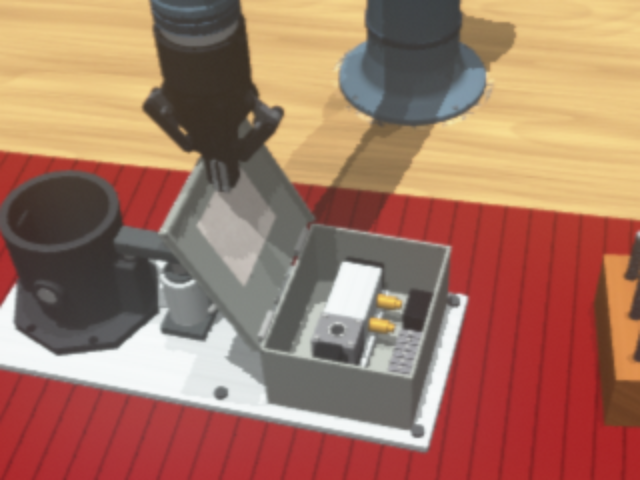

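```bash
for i in 1 2; do python3 -m handwheel '[[0,0,0,0,-0.003,0,-1],[0,0,0,0,-0.003,0,-1]]'; done; python3 -m handwheel '[[0,0,0,0,-0.003,0,-1],[0,0,0,0,-0.002,0,-1]]'
```

```text
time: 4.9
eef_pos: [0.4794, -0.1129, 0.2115]
tcp_rot: [[-0.997, 0.078, -0.002], [0.078, 0.997, 0.001], [0.002, 0.001, -1.0]]
wrist_force: [-0.3, 2.9, -3.1]
gripper_width: -0.0001
time: 5.07
eef_pos: [0.4793, -0.1157, 0.2117]
tcp_rot: [[-0.997, 0.077, -0.002], [0.077, 0.997, 0.006], [0.002, 0.006, -1.0]]
wrist_force: [-0.3, 13.3, -1.2]
gripper_width: -0.0006
time: 5.23
eef_pos: [0.4792, -0.1158, 0.2116]
tcp_rot: [[-0.997, 0.074, -0.003], [0.074, 0.997, 0.012], [0.004, 0.012, -1.0]]
wrist_force: [-1.1, 19.8, 0.6]
gripper_width: 0.0001
```

```bash
python3 -m handwheel '[[0,0,0,0,0.02,-0.004,-1],[0,0,0,-0.005,0.03,-0.01,-1],[0,0,0,-0.006,0.034,-0.01,-1],[0,0,0,-0.006,0.034,-0.01,-1],[0,0,0,-0.006,0.034,-0.006,-1]]'
python3 -m handwheel '[[0,0,0,-0.004,0.028,0,-1],[0,0,0,0,0,0,-1]]'
cat > pic.py <<'E'
import sys; from h import *
s=bot.sense(); im=bot.camera("wrist"); cv2.imwrite(sys.argv[1],im[...,::-1]); np.save(sys.argv[1][:-4]+".npy",wristT(s))
print(s["eef_pos"],s["wrist_force"])
E
python3 pic.py pics/w2.png; python3 - <<'E'
from h import *
im=bot.camera("scene"); cv2.imwrite("pics/s5.png",im[...,::-1])
im=bot.camera("top"); cv2.imwrite("pics/t5.png",im[...,::-1])
E
```

```text
time: 5.65
eef_pos: [0.5159, 0.0248, 0.2543]
tcp_rot: [[-0.997, 0.08, 0.004], [0.08, 0.997, -0.001], [-0.004, -0.001, -1.0]]
wrist_force: [1.0, -0.7, -0.1]
gripper_width: -0.0001
time: 5.82
eef_pos: [0.5227, 0.0601, 0.2536]
tcp_rot: [[-0.998, 0.068, 0.004], [0.068, 0.998, 0.002], [-0.004, 0.002, -1.0]]
wrist_force: [0.1, 1.0, -0.4]
gripper_width: 0.0002
[0.5227 0.0601 0.2536] [ 0.0623  0.9772 -0.4103]
```

View pics/w2.png

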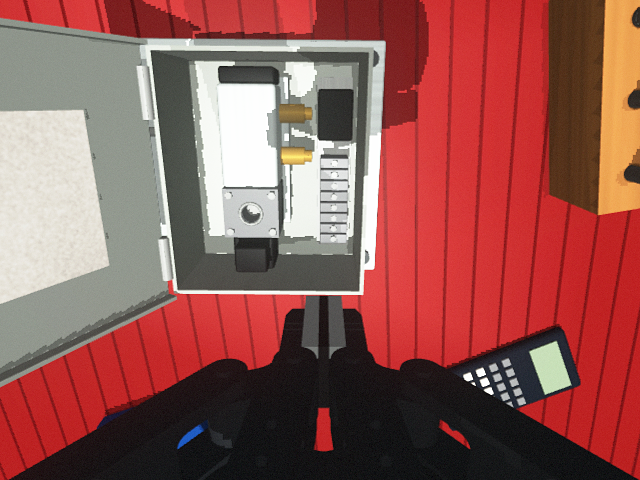

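View pics/s5.png

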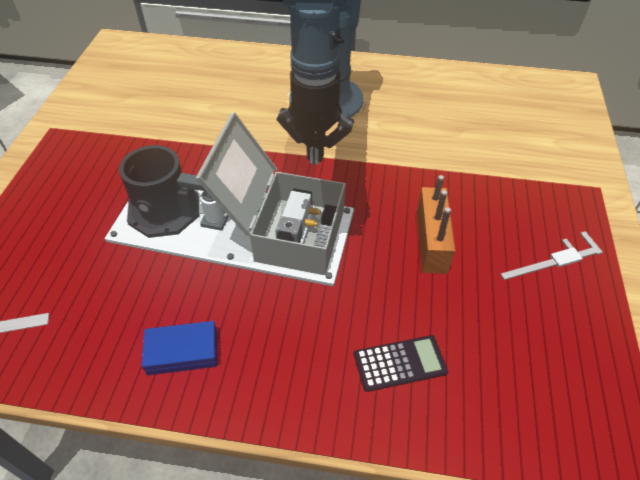

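```bash
cp pics/w2.npy w2.npy; python3 - <<'E'
import cv2
im=cv2.imread('pics/w2.png');cv2.imwrite('pics/w2c.png',cv2.resize(im[180:305,140:390],None,fx=3.2,fy=3.2,interpolation=cv2.INTER_CUBIC))
cv2.imwrite('pics/w2d.png',cv2.resize(im[25:75,130:400],None,fx=2.9,fy=2.9,interpolation=cv2.INTER_CUBIC))
E
```

```text
(no output)
```

View pics/w2c.png

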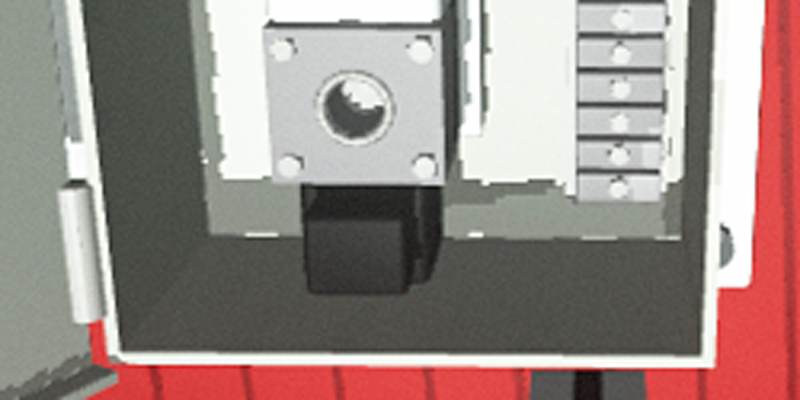

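View pics/w2d.png

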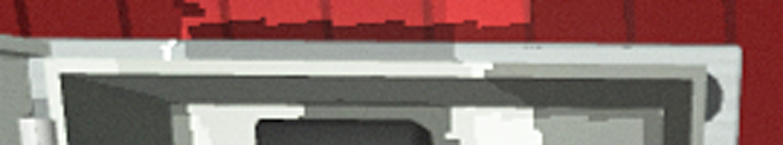

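```bash
python3 - <<'E'
from h import *
T=np.load("w2.npy")
print(T[:3,3])
P=[[.09,.075,.097],[.09,-.075,.097],[-.09,-.075,.097],[-.09,.075,.097],[.087,.072,.097],[.087,-.072,.097],[-.087,-.072,.097],[-.03,.015,.075]]
U=np.array([[147,45.7],[374,47.8],[363.1,294.7],[175,293.1],[150.7,50.9],[369,52.6],[359.4,291],[250.9,213.4]])
f=lambda x:(proj(R2(P,x),"wrist",T)-U).ravel()
r=least_squares(f,[.5,.02,3.06],loss='soft_l1');print(r.x);print(f(r.x).reshape(-1,2))
print("mouth",R2(P[-1],r.x),"direct",ray(U[-1],.078,"wrist",T))
# combined with z free
f4=lambda x:(proj(R2(P,x)+[0,0,x[3]],"wrist",T)-U).ravel()
r=least_squares(f4,[.5,.02,3.06,0]);print(r.x);print(f4(r.x).reshape(-1,2))
E
```

```text
[0.4431 0.0653 0.3964]
[0.4972 0.02   3.0647]
[[-1.149  -0.194 ]
 [-0.0086 -0.0933]
 [ 0.2157  0.0341]
 [-0.4843  0.393 ]
 [ 0.2859 -0.3726]
 [ 0.2428  0.0193]
 [ 0.2853  0.291 ]
 [ 0.2723  0.3665]]
mouth [[0.526  0.0027 0.078 ]] direct [0.5257 0.0025 0.078 ]
[ 0.4973  0.0199  3.0645 -0.0007]
[[-0.767  -0.0206]
 [-0.1853  0.1151]
 [ 0.054  -0.2979]
 [-0.2634  0.0346]
 [ 0.6535 -0.2112]
 [ 0.0776  0.2141]
 [ 0.1312 -0.0355]
 [ 0.3506  0.1828]]
```

```bash
python3 -m handwheel '[[0,0,0,0.0034,0.03,0,1],[0,0,0,0.0034,0.03,0,1],[0,0,0,0.0034,0.03,0,1],[0,0,0,0.0034,0.03,0,1],[0,0,0,0.0034,0.03,0.0,1]]'
python3 -m handwheel '[[0,0,0,0.0034,0.03,0.01,1],[0,0,0,0.0034,0.03,0.01,1],[0,0,0,0.0034,0.027,0.01,1],[0,0,0,0,0,0,1],[0,0,0,0,0,0,1]]'
python3 pic.py pics/w3.png
```

```text
time: 6.38
eef_pos: [0.5161, 0.2017, 0.2525]
tcp_rot: [[-0.997, 0.083, 0.001], [0.083, 0.997, -0.001], [-0.001, -0.001, -1.0]]
wrist_force: [1.4, 0.7, -0.3]
gripper_width: 0.0608
time: 6.8
eef_pos: [0.5117, 0.2908, 0.2213]
tcp_rot: [[-0.997, 0.077, -0.001], [0.077, 0.997, -0.003], [0.001, -0.003, -1.0]]
wrist_force: [-0.2, -0.7, -0.1]
gripper_width: 0.0851
[0.5117 0.2908 0.2213] [-0.2402 -0.6595 -0.139 ]
```

View pics/w3.png

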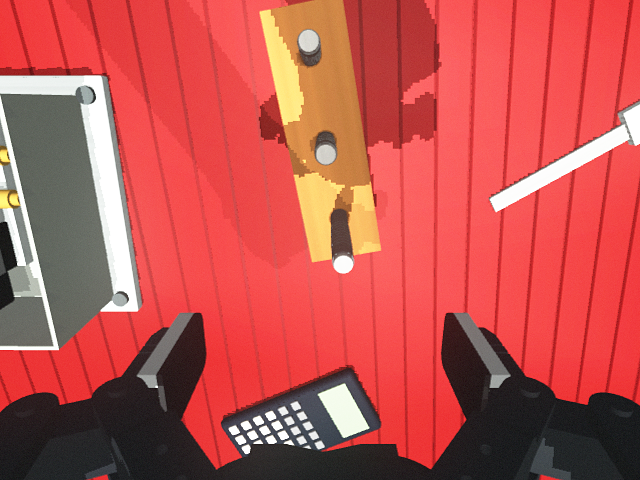

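```bash
python3 - <<'E'
from h import *
T=np.load("pics/w3.npy")
print(ray((343.5,264),.163,"wrist",T),ray((340,213),.078,"wrist",T))
rr=[[.085,.026,.075],[.085,-.026,.075],[-.085,-.026,.075],[-.085,.026,.075]]
print(proj(R2(rr,[.4581,.2955,.1064]),"wrist",T))
print(proj([[.5125,.3015,.163],[.5125,.3015,.078]],"wrist",T), bot.sense()["eef_pos"])
E
```

```text
[0.5148 0.3013 0.163 ] [0.5098 0.3029 0.078 ]
[[379.7246 249.4321]
 [310.6968 261.3867]
 [258.048   10.841 ]
 [340.5124  -6.567 ]]
[[343.5752 259.8683]
 [338.2748 216.7367]] [0.5128 0.2889 0.2219]
```

```bash
python3 -m handwheel '[[0,0,0,0.001,0.0125,0,1],[0,0,0,0,0,0.03,1],[0,0,0,0,0,0,1],[0,0,0,0,0,0,1]]'; python3 pic.py pics/w4.png
```

```text
time: 7.18
eef_pos: [0.5114, 0.3017, 0.1913]
tcp_rot: [[-0.997, 0.081, -0.003], [0.081, 0.997, -0.003], [0.002, -0.003, -1.0]]
wrist_force: [0.8, 0.1, -0.1]
gripper_width: 0.0856
[0.5114 0.3017 0.1913] [ 0.8184  0.1044 -0.1254]
```

View pics/w4.png

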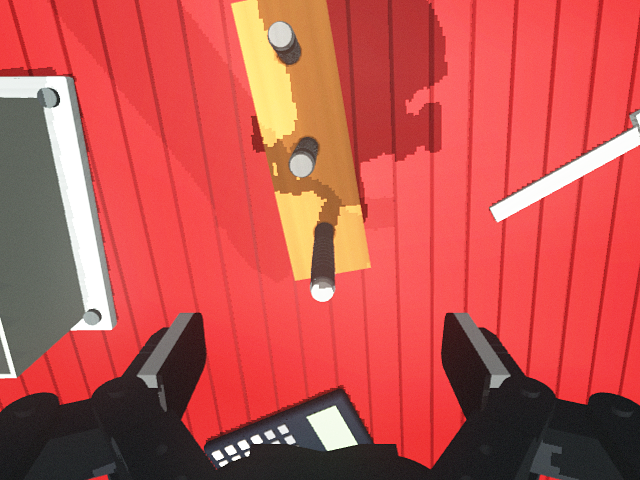

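```bash
python3 - <<'E'
from h import *
T=np.load("pics/w4.npy")
print(ray((322,290.5),.163,"wrist",T),ray((323,228),.078,"wrist",T))
E
python3 -m handwheel '[[0,0,0,-0.0015,0,0.03,1],[0,0,0,0,0,0.03,1],[0,0,0,0,0,0.027,1],[0,0,0,0,0,0,1],[0,0,0,0,0,0,1]]'; python3 pic.py pics/w5.png
```

```text
[0.5146 0.301  0.163 ] [0.5105 0.3015 0.078 ]
time: 7.65
eef_pos: [0.5133, 0.3027, 0.1053]
tcp_rot: [[-0.997, 0.08, -0.001], [0.08, 0.997, -0.001], [0.001, -0.002, -1.0]]
wrist_force: [-0.2, -0.1, -0.2]
gripper_width: 0.0856
[0.5133 0.3027 0.1053] [-0.2496 -0.1273 -0.2193]
```

View pics/w5.png

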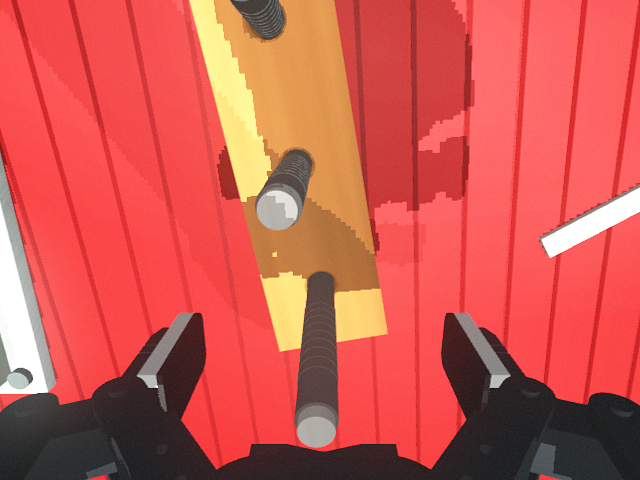

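```bash
python3 - <<'E'
from h import *
T=np.load("pics/w5.npy")
print(ray((316.5,425),.163,"wrist",T),ray((321,282),.078,"wrist",T))
E
python3 -m handwheel '[[0,0,0,0,-0.0015,0.001,1],[0,0,0,0,0,0,-1],[0,0,0,0,0,0,-1],[0,0,0,0,0,0,-1],[0,0,0,0,0,0,-1]]'; python3 -m handwheel '[[0,0,0,0,0,0,-1],[0,0,0,0,0,0,-1],[0,0,0,0,0,0,-1],[0,0,0,0,0,0,-1],[0,0,0,0,0,0,-1]]';python3 pic.py pics/w6.png
```

```text
[0.5131 0.3013 0.163 ] [0.5117 0.302  0.078 ]
time: 8.12
eef_pos: [0.5136, 0.3025, 0.1051]
tcp_rot: [[-0.997, 0.079, 0.001], [0.079, 0.997, 0.001], [-0.001, 0.001, -1.0]]
wrist_force: [0.1, -0.1, 0.5]
gripper_width: 0.0389
time: 8.53
eef_pos: [0.5134, 0.3021, 0.1045]
tcp_rot: [[-0.997, 0.079, 0.0], [0.079, 0.997, -0.0], [-0.0, -0.0, -1.0]]
wrist_force: [-1.3, -1.0, 2.5]
gripper_width: 0.0107
[0.5134 0.3021 0.1045] [-1.2798 -1.0396  2.502 ]
```

View pics/w6.png

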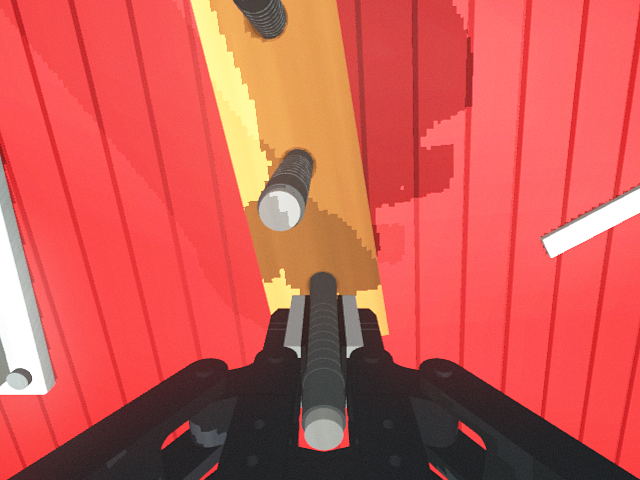

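```bash
python3 -m handwheel '[[0,0,0,0,0,-0.005,-1],[0,0,0,0,0,-0.01,-1],[0,0,0,0,0,-0.01,-1],[0,0,0,0,0,-0.015,-1],[0,0,0,0,0,-0.015,-1]]'; python3 -m handwheel '[[0,0,0,0,0,-0.02,-1],[0,0,0,0,0,-0.025,-1],[0,0,0,0,0,-0.025,-1],[0,0,0,0,0,-0.02,-1],[0,0,0,0,0,0,-1]]';python3 pic.py pics/w7.png; python3 - <<'E'
from h import *
im=bot.camera("scene"); cv2.imwrite("pics/s7.png",im[...,::-1])
E
```

```text
time: 9.0
eef_pos: [0.5129, 0.302, 0.1602]
tcp_rot: [[-0.997, 0.079, -0.001], [0.079, 0.997, -0.0], [0.001, -0.0, -1.0]]
wrist_force: [0.0, -0.5, -1.5]
gripper_width: 0.0104
time: 9.42
eef_pos: [0.5164, 0.3038, 0.2559]
tcp_rot: [[-0.997, 0.079, 0.009], [0.079, 0.997, 0.007], [-0.008, 0.008, -1.0]]
wrist_force: [1.2, 0.3, 0.7]
gripper_width: 0.0104
[0.5164 0.3038 0.2559] [1.1789 0.2846 0.6648]
```

View pics/w7.png

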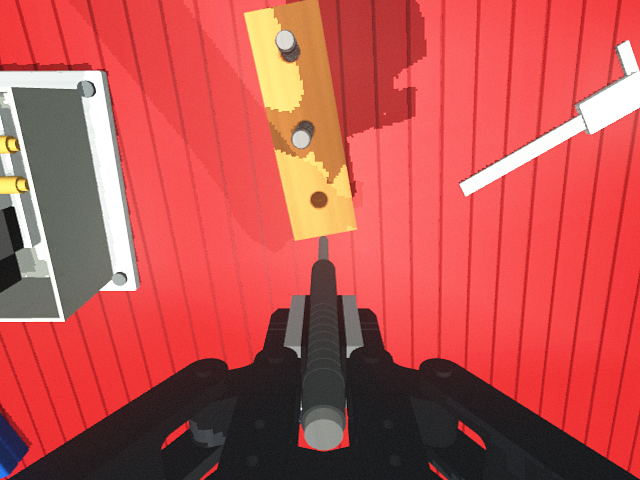

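View pics/s7.png

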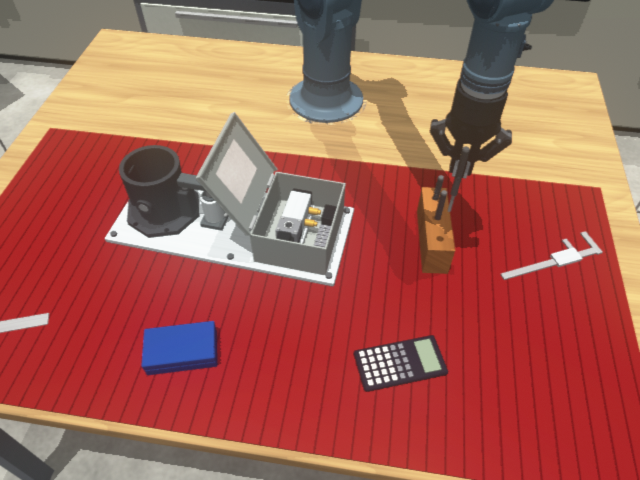

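```bash
python3 -m handwheel '[[0,0,0,-0.0036,-0.0297,0,-1],[0,0,0,-0.0036,-0.0297,0,-1],[0,0,0,-0.0036,-0.0297,0,-1],[0,0,0,-0.0036,-0.0297,0,-1],[0,0,0,-0.0036,-0.0297,0,-1]]'; python3 -m handwheel '[[0,0,0,-0.0036,-0.0297,0,-1],[0,0,0,-0.0036,-0.0297,0,-1],[0,0,0,-0.0036,-0.0297,0,-1],[0,0,0,-0.0036,-0.0297,0,-1],[0,0,0,-0.0036,-0.0297,0,-1]]';python3 -m handwheel '[[0,0,0,0,0,0.02,-1],[0,0,0,0,0,0.02,-1],[0,0,0,0,0,0,-1],[0,0,0,0,0,0,-1],[0,0,0,0,0,0,-1]]'; python3 pic.py pics/w8.png
```

```text
time: 9.93
eef_pos: [0.5178, 0.1509, 0.2472]
tcp_rot: [[-0.997, 0.078, -0.004], [0.078, 0.997, -0.002], [0.004, -0.002, -1.0]]
wrist_force: [0.4, 0.0, -0.6]
gripper_width: 0.0106
time: 10.35
eef_pos: [0.524, 0.0018, 0.2473]
tcp_rot: [[-0.997, 0.079, -0.004], [0.079, 0.997, -0.001], [0.004, -0.001, -1.0]]
wrist_force: [0.2, -0.6, -1.3]
gripper_width: 0.0106
time: 10.77
eef_pos: [0.5255, 0.0037, 0.209]
tcp_rot: [[-0.997, 0.078, -0.001], [0.078, 0.997, -0.0], [0.001, -0.0, -1.0]]
wrist_force: [0.6, 1.2, -1.1]
gripper_width: 0.0106
[0.5255 0.0037 0.209 ] [ 0.628   1.1697 -1.0938]
```

View pics/w8.png

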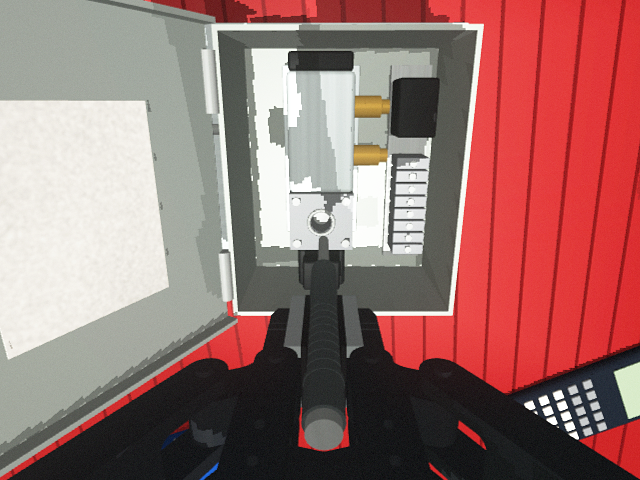

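```bash
python3 - <<'E'
from h import *
T=np.load("pics/w8.npy")
print(bot.sense()["eef_pos"])
print("hole",ray((320.5,221.5),.078,"wrist",T),"tip",ray((323,238),.1175,"wrist",T), "tip px expected", proj([.5255,.0037,.1175],"wrist",T))
im=cv2.imread('pics/w8.png');cv2.imwrite('pics/w8c.png',cv2.resize(im[180:280,270:380],None,fx=6,fy=6,interpolation=cv2.INTER_CUBIC))
E
```

```text
[0.5261 0.0038 0.2097]
hole [0.5253 0.002  0.078 ] tip [0.5243 0.0039 0.1175] tip px expected [[322.8567 239.8477]]
```

View pics/w8c.png

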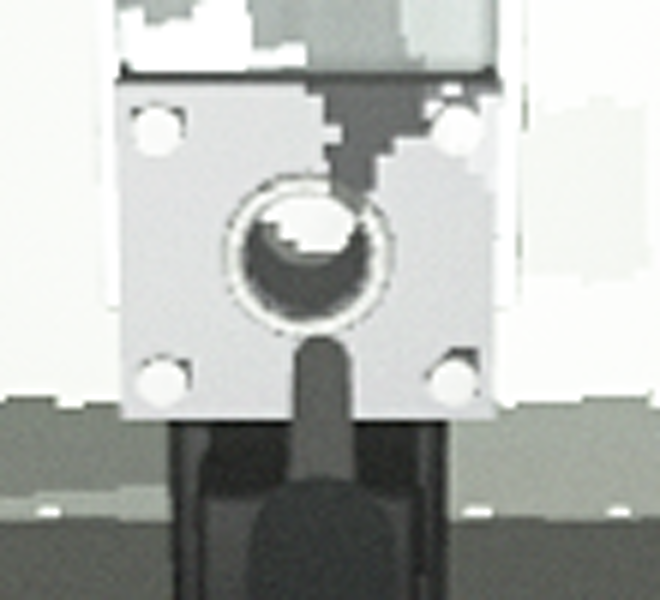

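```bash
python3 -m handwheel '[[0,0,0,0,-0.0015,0.015,-1],[0,0,0,0,0,0.018,-1],[0,0,0,0,0,0,-1],[0,0,0,0,0,0,-1],[0,0,0,0,0,0,-1]]'; python3 pic.py pics/w9.png;  python3 - <<'E'
from h import *
T=np.load("pics/w9.npy")
im=cv2.imread('pics/w9.png');cv2.imwrite('pics/w9c.png',cv2.resize(im[200:300,270:380],None,fx=6,fy=6,interpolation=cv2.INTER_CUBIC))
E
```

```text
time: 11.23
eef_pos: [0.5266, 0.0021, 0.1775]
tcp_rot: [[-0.997, 0.078, 0.002], [0.078, 0.997, 0.0], [-0.002, 0.0, -1.0]]
wrist_force: [0.7, -0.5, -1.0]
gripper_width: 0.0105
[0.5266 0.0021 0.1775] [ 0.6699 -0.458  -1.0272]
```

View pics/w9c.png

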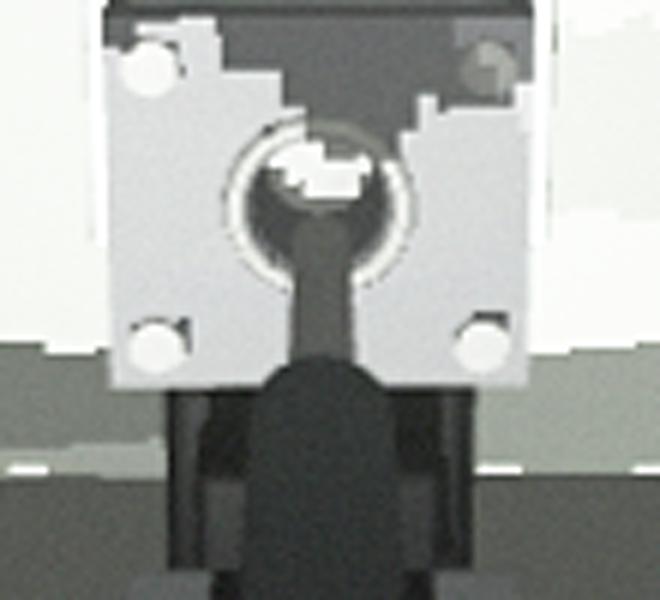

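```bash
python3 -m handwheel '[[0,0,0,0,0,0.005,-1],[0,0,0,0,0,0.005,-1],[0,0,0,0,0,0.004,-1],[0,0,0,0,0,0,-1],[0,0,0,0,0,0,-1]]'; python3 pic.py pics/w10.png;  python3 - <<'E'
from h import *
im=cv2.imread('pics/w10.png');cv2.imwrite('pics/w10c.png',cv2.resize(im[210:310,270:380],None,fx=6,fy=6,interpolation=cv2.INTER_CUBIC))
E
```

```text
time: 11.7
eef_pos: [0.5252, 0.0017, 0.1618]
tcp_rot: [[-0.997, 0.079, -0.001], [0.079, 0.997, -0.0], [0.001, -0.0, -1.0]]
wrist_force: [-0.3, -0.4, -0.5]
gripper_width: 0.0102
[0.5252 0.0017 0.1618] [-0.3287 -0.3739 -0.4726]
```

View pics/w10c.png

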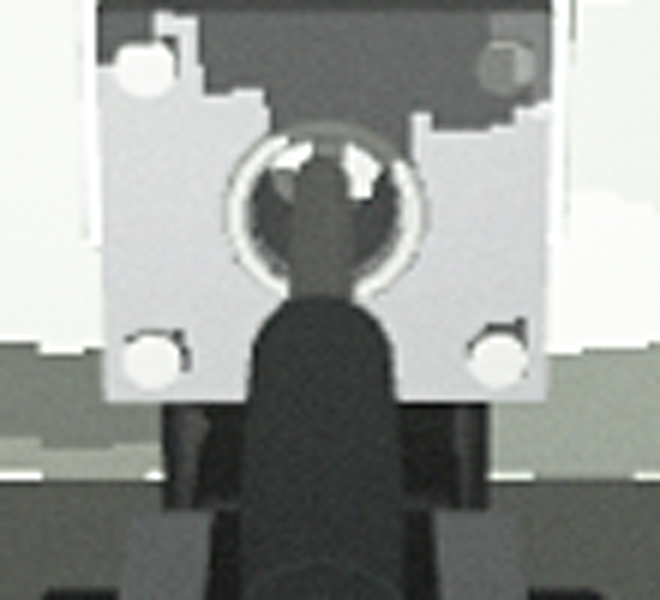

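```bash
python3 -m handwheel '[[0,0,0,0,0,0.003,-1],[0,0,0,0,0,0.003,-1],[0,0,0,0,0,0,-1]]';python3 -m handwheel '[[0,0,0,0,0,0.002,-1],[0,0,0,0,0,0,-1]]';python3 -m handwheel '[[0,0,0,0,0,0.002,-1],[0,0,0,0,0,0,-1]]';python3 -m handwheel '[[0,0,0,0,0,0.002,-1],[0,0,0,0,0,0,-1]]'
```

```text
time: 12.0
eef_pos: [0.5252, 0.0018, 0.1556]
tcp_rot: [[-0.997, 0.079, -0.001], [0.079, 0.997, -0.0], [0.001, -0.0, -1.0]]
wrist_force: [-0.4, -0.4, -0.8]
gripper_width: 0.0105
time: 12.17
eef_pos: [0.5259, 0.0017, 0.1544]
tcp_rot: [[-0.997, 0.079, 0.0], [0.079, 0.997, -0.0], [-0.0, 0.0, -1.0]]
wrist_force: [-0.5, 0.5, 1.6]
gripper_width: 0.0106
time: 12.33
eef_pos: [0.526, 0.0017, 0.1526]
tcp_rot: [[-0.997, 0.079, 0.0], [0.079, 0.997, 0.0], [-0.0, 0.0, -1.0]]
wrist_force: [-1.0, 0.6, 2.4]
gripper_width: 0.0103
time: 12.5
eef_pos: [0.526, 0.0017, 0.1505]
tcp_rot: [[-0.997, 0.079, 0.001], [0.079, 0.997, 0.0], [-0.001, 0.0, -1.0]]
wrist_force: [-0.1, 0.1, 4.4]
gripper_width: 0.0104
```

```bash
for i in 1 2 3 ; do python3 -m handwheel '[[0,0,0,0,0,0.001,-1],[0,0,0,0,0,0,-1]]'; done
```

```text
time: 12.67
eef_pos: [0.526, 0.0017, 0.1495]
tcp_rot: [[-0.997, 0.079, 0.001], [0.079, 0.997, 0.0], [-0.001, 0.0, -1.0]]
wrist_force: [-1.2, -0.3, 4.6]
gripper_width: 0.0107
time: 12.83
eef_pos: [0.5264, 0.0017, 0.1493]
tcp_rot: [[-0.997, 0.079, 0.001], [0.079, 0.997, 0.0], [-0.001, 0.0, -1.0]]
wrist_force: [-1.5, 0.2, 8.5]
gripper_width: 0.0104
time: 13.0
eef_pos: [0.5267, 0.0017, 0.1491]
tcp_rot: [[-0.997, 0.079, 0.001], [0.079, 0.997, 0.001], [-0.001, 0.001, -1.0]]
wrist_force: [-3.1, -0.7, 11.7]
gripper_width: 0.0103
```

```bash
python3 -m handwheel '[[0,0,0,0,0,0.001,-1],[0,0,0,0,0,0,-1],[0,0,0,0,0,0,-1],[0,0,0,0,0,0,-1],[0,0,0,0,0,0,-1]]'; python3 -m handwheel '[[0,0,0,0,0,0,-1],[0,0,0,0,0,0,-1],[0,0,0,0,0,0,-1],[0,0,0,0,0,0,-1],[0,0,0,0,0,0,-1]]'; python3 pic.py pics/w11.png;  python3 - <<'E'
from h import *
im=bot.camera("scene"); cv2.imwrite("pics/s11.png",im[...,::-1])
a=cv2.imread("pics/s5.png")
cv2.imwrite("pics/s11c.png",cv2.vconcat([cv2.resize(a[130:230,110:260],None,fx=3,fy=3),cv2.resize(im[130:230,110:260,::-1],None,fx=3,fy=3)]))
E
```

```text
time: 13.42
eef_pos: [0.5271, 0.0016, 0.149]
tcp_rot: [[-0.997, 0.079, 0.002], [0.079, 0.997, 0.001], [-0.002, 0.001, -1.0]]
wrist_force: [-3.6, -0.3, 15.6]
gripper_width: 0.0105
time: 13.83
eef_pos: [0.5271, 0.0017, 0.149]
tcp_rot: [[-0.997, 0.079, 0.002], [0.079, 0.997, 0.001], [-0.002, 0.001, -1.0]]
wrist_force: [-3.7, -0.7, 15.2]
gripper_width: 0.0105
[0.5271 0.0017 0.149 ] [-3.693  -0.6751 15.2402]
```

View pics/s11.png

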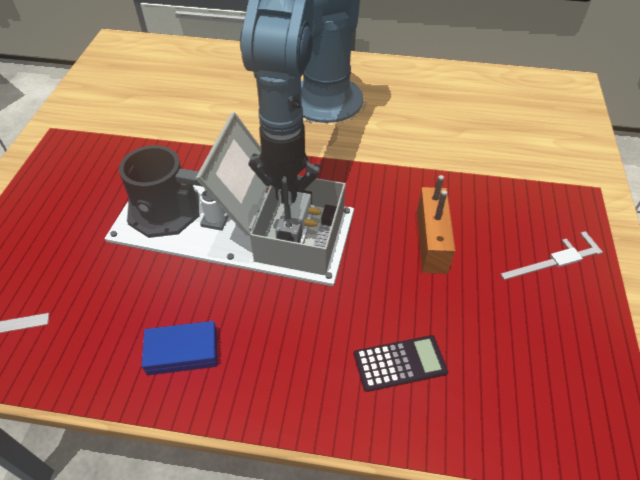

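View pics/s11c.png

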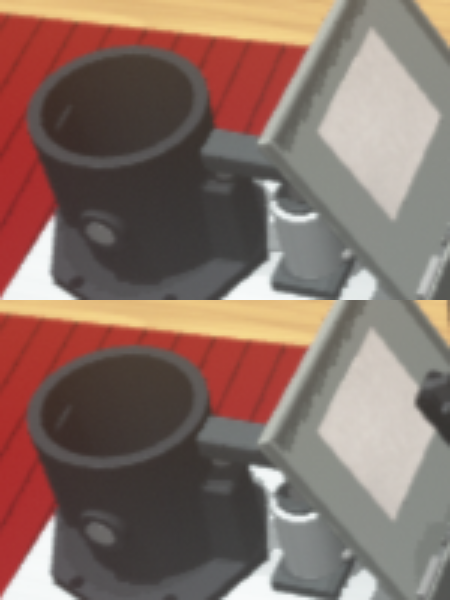

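View pics/w11.png

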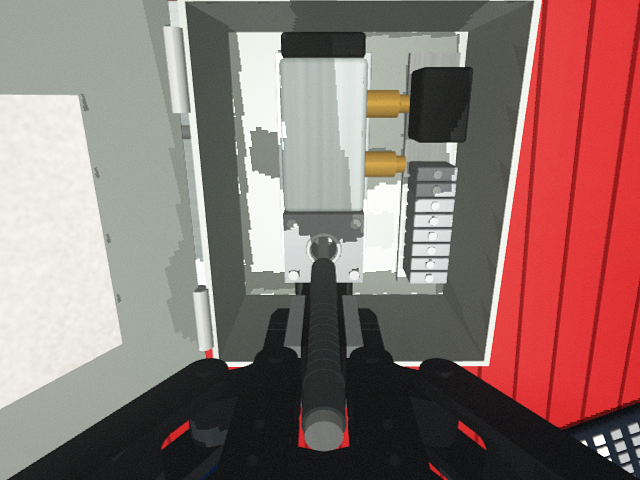

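```bash
python3 -c "
from rig import bot; print(bot.sign_off()); print(bot.sense()['wrist_force'])"
```

```text
the job is handed in; nothing more can be done
None
the job is handed in; nothing more can be done
```

The cover is folded back to its stop, and the pin punch is upright in the grip, holding the override button fully down. I handed the job in at about 14 s of the 72 s allowed. The report gives no verdict.

- **Cover:** I pushed its free edge back with the shut fingers until the force rose to about 20 N with no further movement. It stayed back in the later pictures. Partway through, the wrist showed about 24 N total because the lip was rubbing on a finger; I eased this by raising the tool.
- **Punch:** I took it from the hole farthest from the robot, and its head was the highest of the three. It lifted out cleanly, and the finger opening stayed at 10.5 mm.
- **Button:** The pin met the button about 15 mm down and stopped about 5 mm further in. The last readings, about 0.4 s apart, were 15.6 N and 15.2 N of downward push, with the tool height steady at 0.149 m.
- **Clamp and the rest:** The scene picture shows the clamp arm lifted. By eye, the other two punches, the calculator and the gauge case are where they were.
- **Disagreement:** An early wrist picture put the override hole about 6 mm from where the fixed cameras did, probably because the arm was still moving. Later pictures agreed to within about 2 mm. There was also a small sideways force of about 4 N at the end.

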